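# Set a filing jig's stop to a setting block, taking out the screw's slack

### The job

Set the filing jig's stop to the middle-sized of the three setting blocks. Turn the handwheel by its crank handle to wind the sliding stop back, beyond the block's width by a few millimetres; stand the block on the bed in the opening between stop and anvil; then wind the stop forward, through the screw's slack, just until you feel the block lightly nipped against the anvil (held firmly enough not to be loose, never squeezed hard), and let go. Move the stop with the handwheel only, not by pushing it, and leave the other two blocks and the things on the bench where they are.

Things in the scene. Friction and masses are not known exactly. Their poses are not given: they have to be found in the camera images.
- jig: The filing jig, bolted down: a grey bed 280 x 80 mm, its flat top 20 mm above the bench. Origin on the bench under the bed; x runs along the bed from handwheel to anvil (bed from x = -170 to +110 mm), y across, z up. At its -x end a green drive housing 64 x 60 mm, 75 mm high, with the handwheel on top; in the middle the sliding stop, then the anvil. Its place and yaw vary.
- wheel_axis (a point): Point on the handwheel's vertical axis, 122 mm above the bench, level with the middle of the crank handle. The wheel: aluminium disc of 108 mm diameter, top 93 mm above the bench (hub 101 mm). One turn moves the stop 20 mm (3.18 mm per radian). Counter-clockwise seen from above opens (stop leaves the anvil), by up to about 6.5 rad from the start; clockwise closes.
- handle (a point): Middle of the black crank handle: upright round grip, 16 mm diameter, 48 mm long (96 to 144 mm above the bench), 45 mm from the wheel axis. It spins on its pin: hold it and lead it round in a circle without turning the hand. Tangential force: about 1 N in the slack, 2 to 3 N moving the stop; once the block is nipped it climbs steeply, 1 N more being about 14 N more on the block.
- stop_face (a point): Middle of the upright steel face plate of the sliding stop that looks to the anvil, 50 mm above the bench; the plate has a stiff rubber backing (yields about 1 mm per 100 N). The stop: dark steel, 46 mm long, 36 mm wide, top 75 mm above the bench; slides along the jig's x only. The opening from here to anvil_face is 22 to 27 mm at the start, too narrow for the block, and can reach 42 mm.
- anvil_face (a point): Middle of the upright face of the anvil that looks to the stop, 50 mm above the bench. The anvil: fixed dark steel block, 32 mm long, 36 mm wide, top 74 mm above the bench. The opening is the distance from stop_face to here along the jig's x axis.
- middle_block_centre (a point): Centre of the setting block to be used: plain aluminium, 56 x 30 x 50 mm (own x, y, z), standing on the bench, 0.2 to 0.3 kg. Its 30 mm width goes between stop and anvil, its 56 mm length lies across the bed and stands out 10 mm beyond the stop on each side: hold it by its ends. Standing on the bed its centre is 45 mm above the bench. Its place among the three blocks varies.
- thin_block_centre (a point): Centre of the thin setting block, 56 x 18 x 50 mm, not used.
- thick_block_centre (a point): Centre of the thick setting block, 56 x 42 x 50 mm, not used.
- slide_stop: The sliding stop (see stop_face); origin on the bed top under the middle of its face.
- anvil: The anvil (see anvil_face); origin on the bed top under the middle of its face.
- middle_block: The middle-sized setting block; origin at the centre of its underside, x along its 56 mm length, y along its 30 mm width.
- spray_can: Spray can, 60 mm diameter, 170 mm high, standing to the left of the jig.
- burr_stand: Wooden block with burrs, 90 x 110 mm, to the right of the jig.
- knife_blank: Knife with a wooden handle, 205 mm long, lying to the right of the blocks.
- handwheel: The handwheel (see wheel_axis); origin on its axis, 75 mm above the bench; x points to the crank handle. Slack: on each change of direction it turns up to 1.2 rad almost freely before the stop follows (how much at the start is unknown). Self-locking: the stop stays when released.
- glue_bottle: White glue bottle, 40 mm diameter, 110 mm high, standing to the left of the jig.
- tape_roll: Roll of tape, 90 mm diameter, 24 mm high, lying to the left of the blocks.
- pen_cup: Blue plastic cup, 64 mm diameter, 80 mm high, standing to the right of the jig.
Not all that is in view belongs to the job. Leave any red look-alike of the middle_block alone.

How it is judged:
By the outcome, as a careful person would: the job done as asked, in the order asked, and still so for the second after the job is handed in, with the robot touching nothing.
It also fails if it takes over 72 s, if anything falls off the work surface, if the arm or the gripper's body presses on something with over 40 N, if the wrist force passes 120 N, or if a joint passes its speed limit or range.

### The arm

A 6-joint arm with a two-finger parallel gripper is mounted at the origin on the work surface. World frame = base frame: x ahead of the robot, y to its left, z up, the work surface at z = 0. Lengths are in m, angles in rad, forces in N, time in s.
With the tool pointing down it reaches from about 0.325 to 0.9 m from the base axis. Payload 6.1 kg.
Tool frame: the origin (TCP) lies on the centre line of the jaws, within the pads' length; the fingertips stand 8 mm ahead of it and the grasp point (between the pads) lies 11 mm behind it; x points along the fingers, z is the direction in which the jaws open and shut, and the axes are right-handed (so a half turn about x gives the same grasp; the last joint's range is limited). The gripper opens to 87 mm and grips with 3 to 60 N. Pads are 19 mm wide; open, the fingers measure 117 mm over their backs; the gripper's body (75 mm by 190 mm) begins 51 mm behind the grasp point.
Start: joints at [1.212, 0.22, 1.526, -0, 1.395, -0.126], TCP at [0.144, 0.608, 0.231] pointing down, gripper open.
Joint ranges: [-2.98, 2.98], [-0.91, 2.08], [0.09, 2.57], [-1.24, 4.39], [0.2, 2.65], [-2.68, 2.68]. Speed limits (rad/s): [2.57, 2.57, 3.01, 3.14, 3.14, 3.14].

### API

Orientations are given as a rotation vector (axis times angle).
In Python, from plant import ctrl gives the robot as it stands.
- The arm moves only by the tool servo_tool, never from a script. Its argument "series" is a list of rows, each a list of 3 entries, a list of its own where there are three numbers: the shift along the world's x, y, z in m, then the turn about the world's z in rad, then the gripper command: -1 is fully open, 1 is shut, values between are in proportion. A call has 1 to 12 rows; each row shifts and turns the pose as measured when the row begins; what a row does not reach is not made up. A row lasts 1/8 s, in which the tool goes at most 62.5 mm and 10.7 degrees, less where a joint would pass 70% of its speed; a pose out of reach is approached as far as the arm can. A call with a gripper value outside its range is refused whole. The fingers move at their own pace and stop on an object; the grip force is fixed at half the most. Time passes only in rows, so rows that do not move let the fingers close. It gives the time, the measured TCP pose, the force and the opening at its end, in the units of the state.
- ctrl.get_obs(): the state, without advancing time (a new reading comes with each control period).
- ctrl.capture(name): name is "side" or "top"; returns the picture (384x512x3 uint8, red, green, blue); there is no depth.
- ctrl.get_calibration(name): a dict with "vfov" (degrees; the focal length in pixels is half the picture's height over the tangent of half this angle, whatever the lens; pixels are square), "cx", "cy" (the principal point, pixels), "extrinsics" (4x4, takes a point from world to camera coordinates). Camera axes: x right, y up, looking along -z (the intrinsics and any distortion apply to the point x, -y, -z); pixel columns grow to the right and rows downward; lengths in m; the calibration is good to about 2 mm. A picture is of the moment at which its call begins. get_calibration takes no time and is no camera call.
- ctrl.finish_job(): hands the job in, once; it reports no verdict.
The state is a dict: "time": time; "joint_positions": joint angles; "joint_vel": joint speeds; "tau": joint torques, N m; "position": TCP position; "eef_rot": TCP orientation; "contact_force": force on the tool from outside, world axes, zero at the start; "wrist_torque": the same for the moment, N m; "width": finger opening in m.
Only numpy, scipy, OpenCV 4.12 (cv2) and the standard library are available. Lean on these libraries where they do the work, as an engineer would, in place of code of your own. Each camera call takes 0.05 s, during which the arm holds its last target. There are 200 camera calls.

## Working session

There is one attempt and no reset: what is moved stays moved. The work goes in short steps, Python scripts to look and compute and a tool call to move; the robot and the scene stay as the last step left them, time stands still between calls to the robot, and variables do not carry over. Pictures are saved under pics/ and viewed, about 8 in all and at most 12, crops included, and the job is handed in when it is done.

Besides the shell and the picture viewer there is one more tool, called by a JSON object that holds its "method" and its "body". servo_tool: Moves the arm, as the interface text tells. Its arguments: {"type":"object","properties":{"series":{"type":"array"}},"required":["series"]}

```bash
ls; mkdir -p pics; python3 - <<'E'
from plant import ctrl
import cv2,numpy as np
for n in("side","top"):
    im=ctrl.capture(n);cv2.imwrite(f"pics/{n}0.png",im[:,:,::-1]); c=ctrl.get_calibration(n);print(n,c)
o=ctrl.get_obs();print(o)
E
```

```text
pics
side {'vfov': 46.2053135310082, 'cx': 256.86463251613014, 'cy': 188.54762904433716, 'extrinsics': array([[ 0.8820951 , -0.47057448,  0.02163087, -0.48103322],
       [ 0.27551827,  0.55261744,  0.78657717, -0.19703785],
       [-0.38209674, -0.68787617,  0.617113  , -1.14702751],
       [ 0.        ,  0.        ,  0.        ,  1.        ]])}
top {'vfov': 49.082166726872195, 'cx': 258.191666871149, 'cy': 183.88521483293357, 'extrinsics': array([[-0.01041029, -0.9998961 ,  0.00997113, -0.01027262],
       [ 0.98748157, -0.00871049,  0.15749375, -0.54086707],
       [-0.15739054,  0.01148586,  0.98746964, -1.27652738],
       [ 0.        ,  0.        ,  0.        ,  1.        ]])}
{'time': 0.1, 'joint_positions': array([ 1.21186922e+00,  2.21156674e-01,  1.52747942e+00, -1.61046291e-05,
        1.39468672e+00, -1.26081616e-01]), 'joint_vel': array([-0.0003274 , -0.00151796, -0.0015646 ,  0.00033484, -0.00010059,
       -0.0005782 ]), 'tau': array([ 5.65847113e-04, -4.95956004e+01, -3.88517010e+01,  7.01141939e-02,
        5.16784459e-02, -1.81021244e-05]), 'position': array([0.14402582, 0.60763062, 0.22954994]), 'eef_rot': array([-1.03696005,  1.31189971,  1.03544395]), 'contact_force': array([ 0.04783038,  0.42567752, -0.26891017]), 'wrist_torque': array([-0.00458226, -0.01682812,  0.02679504]), 'width': 0.08701712515272755}
```

View pics/top0.png

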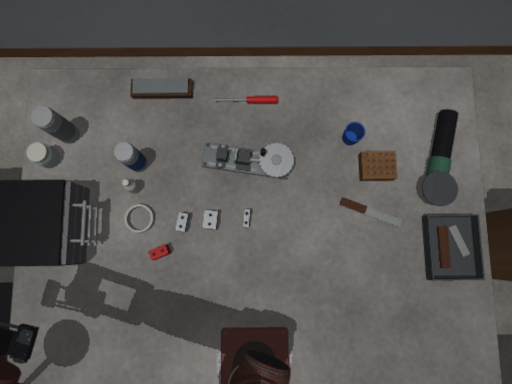

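View pics/side0.png

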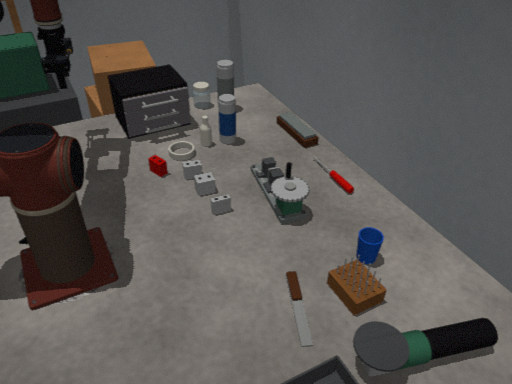

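The top view shows the jig with its wheel at (276,160), stop at (243,157) and anvil at (221,153). Three grey blocks stand at (182,222), (210,219) and (247,218), and the red look-alike is at (159,252). I'll confirm the sizes in an enlarged crop.

```bash
cat > h.py <<'E'
import numpy as np,cv2
from plant import ctrl
def cal(n):
    c=ctrl.get_calibration(n);f=192/np.tan(np.radians(c['vfov'])/2);return f,c['cx'],c['cy'],c['extrinsics']
def ray(n,u,v):
    f,cx,cy,E=cal(n);d=E[:3,:3].T@np.array([(u-cx)/f,-(v-cy)/f,-1]);return -E[:3,:3].T@E[:3,3],d
def onz(n,u,v,z):
    o,d=ray(n,u,v);return o+d*(z-o[2])/d[2]
def proj(n,p):
    f,cx,cy,E=cal(n);q=E[:3,:3]@np.array(p)+E[:3,3];return cx+f*q[0]/-q[2],cy-f*q[1]/-q[2]
E
python3 - <<'E'
from h import *
im=cv2.imread('pics/top0.png');c=im[135:240,165:305];cv2.imwrite('pics/c1.png',cv2.resize(c,None,fx=5.5,fy=5.5,interpolation=cv2.INTER_CUBIC))
s=cv2.imread('pics/side0.png');c=s[145:225,170:320];cv2.imwrite('pics/c2.png',cv2.resize(c,None,fx=5,fy=5,interpolation=cv2.INTER_CUBIC))
g=cv2.cvtColor(im,cv2.COLOR_BGR2GRAY)
for a in(150,165,180):
  m=((g>a)*255).astype(np.uint8); m[:200]=0;m[240:]=0;m[:,:170]=0;m[:,260:]=0
  for k in cv2.findContours(m,0,2)[0]:
    if cv2.contourArea(k)<30: continue
    (u,v),wh,an=cv2.minAreaRect(k)
    q=cv2.boxPoints(((u,v),(wh[0]+1,wh[1]+1),an)); P=np.array([onz('top',x,y,.05)[:2] for x,y in q])
    print(a,(u,v),onz('top',u,v,.05).round(4),np.linalg.norm(P[1]-P[0]).round(4),np.linalg.norm(P[2]-P[1]).round(4),an, [np.degrees(np.arctan2(*(P[i+1]-P[i])[::-1])).round(1) for i in(0,1)])
E
```

```text
150 (180.8654022216797, 221.67308044433594) [0.4242 0.2233 0.05  ] 0.0527 0.0273 11.309932708740234 [np.float64(-10.2), np.float64(-101.8)]
150 (209.3658447265625, 219.20730590820312) [0.4309 0.1359 0.05  ] 0.0536 0.0396 6.340191841125488 [np.float64(-5.8), np.float64(-96.9)]
```

View pics/c1.png

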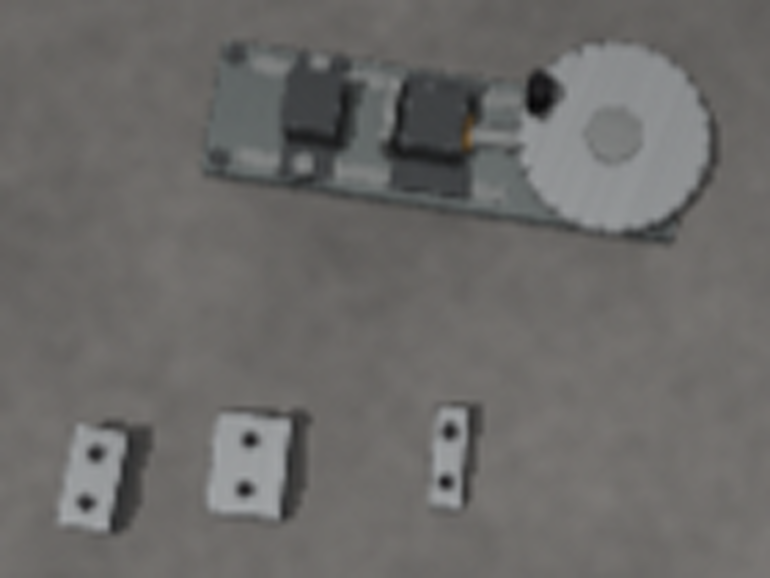

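View pics/c2.png

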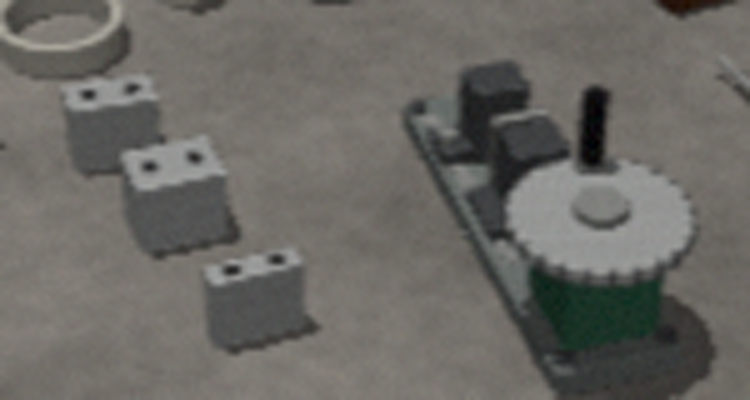

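Comparing the three blocks: (182,222) is about 28 mm wide, (210,219) about 40 mm and (247,218) about 18 mm. The middle block is therefore (182,222), the leftmost in the top view. The black crank handle is at about (263,151) in top. Next I'll measure the jig.

```bash
cat > m.py <<'E'
from h import *
def tri(us,ut):
    A=[];b=[]
    for n,(u,v) in(('side',us),('top',ut)):
        o,d=ray(n,u,v);d/=np.linalg.norm(d);M=np.eye(3)-np.outer(d,d);A.append(M);b.append(M@o)
    A=np.vstack(A);b=np.hstack(b);x=np.linalg.lstsq(A,b,rcond=None)[0];return x,np.linalg.norm(A@x-b)
E
python3 - <<'E'
from m import *
T=cv2.imread('pics/top0.png');S=cv2.imread('pics/side0.png')
gt=cv2.cvtColor(T,6).astype(int);gs=cv2.cvtColor(S,6).astype(int)
def comp(m,box,minA=5):
    k=np.zeros(m.shape,np.uint8);x0,x1,y0,y1=box;k[y0:y1,x0:x1]=m[y0:y1,x0:x1]
    n,l,st,c=cv2.connectedComponentsWithStats(k)
    return [(st[i].tolist(),c[i].round(2).tolist()) for i in range(1,n) if st[i,4]>=minA]
print('top handle',comp(gt<45,(250,275,140,165)))
print('side handle',comp(gs<50,(280,298,155,182)))
for a in(110,120,130):
  print('wheel top',a,comp(gt>a,(256,300,138,182),200)); print('wheel side',comp(gs>a,(268,312,170,205),200))
  print('dark top',comp(gt<a-50,(210,258,140,175),20))
print('wheel guess',onz('top',276.05,159,.101))
# rows of anvil/stop
np.set_printoptions(linewidth=250)
print('cols',list(range(200,262)))
for v in range(143,172):print(v,' '.join(f'{x:3d}' for x in gt[v,200:262]))
E
```

```text
top handle [([261, 148, 5, 8, 29], [262.59, 151.45]), ([250, 153, 2, 3, 6], [250.5, 154.0])]
side handle [([286, 163, 6, 16, 70], [288.19, 170.33]), ([280, 175, 4, 2, 5], [281.4, 175.4])]
wheel top 110 [([256, 143, 38, 34, 894], [276.51, 159.72])]
wheel side [([271, 170, 41, 30, 805], [292.51, 185.23])]
dark top [([217, 150, 13, 13, 68], [224.09, 157.46]), ([235, 150, 16, 16, 78], [241.09, 160.59])]
wheel top 120 [([256, 143, 38, 34, 834], [276.58, 159.77])]
wheel side [([271, 177, 37, 23, 606], [289.55, 188.09])]
dark top [([216, 146, 15, 23, 212], [222.37, 155.83]), ([235, 149, 18, 22, 278], [243.33, 159.58])]
wheel top 130 [([259, 143, 34, 34, 726], [276.7, 160.06])]
wheel side [([272, 177, 36, 23, 538], [289.65, 188.33])]
dark top [([210, 144, 48, 31, 308], [224.41, 158.6]), ([234, 148, 19, 23, 324], [243.45, 159.02])]
wheel guess [ 0.6073014  -0.06966506  0.101     ]
cols [200, 201, 202, 203, 204, 205, 206, 207, 208, 209, 210, 211, 212, 213, 214, 215, 216, 217, 218, 219, 220, 221, 222, 223, 224, 225, 226, 227, 228, 229, 230, 231, 232, 233, 234, 235, 236, 237, 238, 239, 240, 241,
[... 6708 characters left out ...]
  94  91  90  87  82  73  75  76  71  71  67  69  76  80  84  92 100 103 105 106 108 106  94  81  78  64  57  56  60  62  68  73  68  67  65  68  63  86 124 124 122 118 119 116 104 106 104 102 103
170 110 109 108 107 107 107 105 104 102 100  99  99  99  99 101 100  99  98  92  93  92  90  88  86  81  74  73  67  68  76  77  77  79  82  86  91  93  95  93  89  90  93  90  81  80  64  58  55  61  61  81 117 124 123 124 124 118 106 106 104 105  98
171 111 111 109 109 108 108 106 107 105 103 101 101  99  99  99  98  97  97  97  98  98  99 101  99  98  94  92  90  86  86  84  78  73  73  68  70  76  76  79  80  85  87  93  95  96  90  90  91  89  84  97 109 115 117 111 103 113 110 105 105 105 101
```

```bash
python3 - <<'E'
from m import *
T=cv2.imread('pics/top0.png');S=cv2.imread('pics/side0.png')
gt=cv2.cvtColor(T,6);gs=cv2.cvtColor(S,6)
h,e=tri((288.19,170.33),(262.59,151.45));print('handle',h.round(4),e)
# wheel disc: subpixel radial edge samples, fit circle on plane z=.093
def disc(g,n,c,thr,angs,zs):
    P=[]
    for a in np.radians(angs):
        r=np.arange(8,26,.1); u=c[0]+r*np.cos(a);v=c[1]+r*np.sin(a)
        p=cv2.remap(g,u.astype('f4')[None],v.astype('f4')[None],1)[0].astype(float)
        i=np.argmax((p<thr)&(r>11)); P.append(onz(n,u[i],v[i],zs)[:2])
    P=np.array(P);A=np.c_[2*P,np.ones(len(P))];s=np.linalg.lstsq(A,(P**2).sum(1),rcond=None)[0]
    R=np.sqrt(s[2]+s[0]**2+s[1]**2);return s[:2].round(4),R.round(4),(np.hypot(*(P-s[:2]).T)-R).std().round(4)
print(disc(gt,'top',(276,159.7),122,range(-100,110,6),.093))
print(disc(gs,'side',(289.7,188.3),122,[*range(-50,20,5),*range(160,235,5)],.093), 'approx')
# bed yaw: lower edge & end edge
for v0,v1,cols in((163,186,range(212,280,4)),):
    Q=[]
    for u in cols:
        col=gt[:,u].astype(float); 
        # dark edge line at bottom of bed
        w=col[int(164+(u-205)*.143):int(164+(u-205)*.143)+12]; k=np.argmin(w); Q.append((u,int(164+(u-205)*.143)+k))
    Q=np.array(Q);print(Q.tolist())
for nm,(u,v,z) in dict(anv150=(226.6,150,.074),anv157=(225.7,157,.074),pl150=(234.8,150,.074),pl157=(234.0,157,.074),cornTL=(205,142.3,.02),cornBL=(201.5,166.5,.02)).items(): print(nm,onz('top',u,v,z).round(4))
E
```

```text
handle [ 0.628  -0.0292  0.1174] 0.0012961038063298233
(array([ 0.6083, -0.0698]), np.float64(0.0522), np.float64(0.0006))
(array([ 0.6095, -0.0726]), np.float64(0.0521), np.float64(0.0011)) approx
[[212, 168], [216, 166], [220, 167], [224, 166], [228, 170], [232, 171], [236, 168], [240, 169], [244, 169], [248, 170], [252, 174], [256, 174], [260, 175], [264, 175], [268, 176], [272, 177], [276, 178]]
anv150 [0.643  0.0817 0.074 ]
anv157 [0.6208 0.0845 0.074 ]
pl150 [0.6428 0.0563 0.074 ]
pl157 [0.6206 0.0588 0.074 ]
cornTL [0.6823 0.1552 0.02  ]
cornBL [0.6025 0.1656 0.02  ]
```

```bash
cat > st.py <<'E'
from h import *
from scipy.spatial.transform import Rotation as R
o=ctrl.get_obs();r=R.from_rotvec(o['eef_rot']).as_matrix()
A=np.array([.609,-.0705])
p=o['position'];d=p[:2]-A;th=np.arctan2(d[1],d[0]);F=o['contact_force'];t=np.array([-np.sin(th),np.cos(th)])
print('t',round(o['time'],2),'pos',p.round(4),'jawyaw',np.degrees(np.arctan2(r[1,2],r[0,2])).round(1),'xdown',r[:,0].round(3),'w',round(o['width'],4),'F',F.round(2),'| th',round(th,3),'r',np.hypot(*d).round(4),'Ft',(F[:2]@t).round(2),'Fr',(F[:2]@d/np.hypot(*d)).round(2),'q6',o['joint_positions'][5].round(2))
E
python3 st.py
```

```text
t 0.1 pos [0.144  0.6076 0.2295] jawyaw 76.7 xdown [-0.001 -0.002 -1.   ] w 0.087 F [ 0.05  0.43 -0.27] | th 2.172 r 0.8222 Ft -0.28 Fr 0.32 q6 -0.13
```

{"method": "servo_tool", "body": {"series": [[[0.04,-0.046,0],-0.13,-1],[[0.04,-0.046,0],-0.13,-1],[[0.04,-0.046,0],-0.13,-1],[[0.04,-0.046,0],-0.13,-1],[[0.04,-0.046,0],-0.13,-1],[[0.04,-0.046,0],-0.13,-1],[[0.04,-0.046,0],-0.13,-1],[[0.04,-0.046,0],-0.13,-1],[[0.04,-0.046,0],-0.13,-1],[[0.04,-0.046,0],-0.13,-1],[[0.04,-0.046,0],-0.13,-1],[[0.04,-0.046,0],-0.13,-1]]}}

```text
time: 1.6
position: [0.6288, 0.04, 0.2245]
eef_rot: [0.21, 1.567, -0.206]
contact_force: [0.3, 0.7, 0.5]
width: 0.0867
```

```bash
python3 st.py
```

```text
t 1.6 pos [0.6288 0.04   0.2245] jawyaw -15.2 xdown [-0.006  0.003 -1.   ] w 0.0867 F [0.35 0.71 0.5 ] | th 1.393 r 0.1122 Ft -0.22 Fr 0.76 q6 0.2
```

{"method": "servo_tool", "body": {"series": [[[0,-0.04,0],0.1,-1],[[-0.001,-0.029,-0.01],0,-1],[[0,0,-0.03],0,-1],[[0,0,-0.03],0,-1],[[0,0,-0.025],0,-1]]}}

```text
time: 2.22
position: [0.63, -0.0376, 0.1258]
eef_rot: [0.136, 1.572, -0.134]
contact_force: [0.5, 0.5, 0.2]
width: 0.0866
```

```bash
python3 st.py
```

```text
t 2.23 pos [ 0.63   -0.0376  0.1258] jawyaw -9.8 xdown [-0.006  0.002 -1.   ] w 0.0866 F [0.5  0.45 0.25] | th 1.001 r 0.039 Ft -0.18 Fr 0.65 q6 -0.01
```

{"method": "servo_tool", "body": {"series": [[[-0.002,0.008,-0.006],0,-1],[[0,0,0],0,-1],[[0,0,0],0,1],[[0,0,0],0,1],[[0,0,0],0,1],[[0,0,0],0,1]]}}

```text
time: 2.98
position: [0.6281, -0.0287, 0.1208]
eef_rot: [0.135, 1.572, -0.133]
contact_force: [0.5, 0.3, -0.5]
width: 0.055
```

```bash
python3 st.py; python3 - <<'E'
from h import *
cs=[]
for n in('side','top'):
    im=ctrl.capture(n)[:,:,::-1];u,v=map(int,proj(n,(.62,-.03,.11)));cs.append(cv2.resize(im[v-38:v+38,u-50:u+50],None,fx=4,fy=4,interpolation=2))
cv2.imwrite('pics/g1.png',np.hstack(cs))
E
```

```text
t 2.98 pos [ 0.6281 -0.0287  0.1208] jawyaw -9.8 xdown [-0.005  0.002 -1.   ] w 0.055 F [ 0.46  0.25 -0.53] | th 1.142 r 0.0459 Ft -0.31 Fr 0.42 q6 -0.0
```

View pics/g1.png

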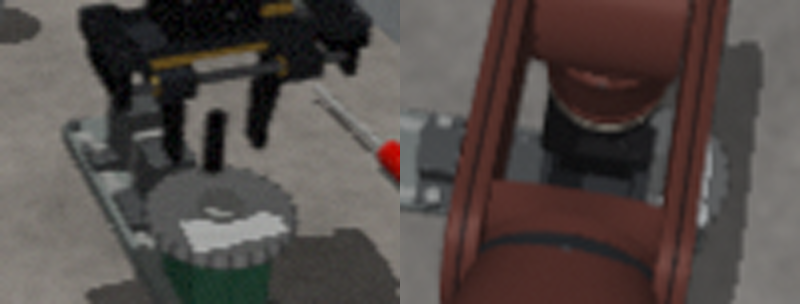

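The side half of the picture shows the handle at (215,140) in the crop, between the two fingers, which are still closing.

{"method": "servo_tool", "body": {"series": [[[0,0,0],0,1],[[0,0,0],0,1],[[0,0,0],0,1],[[0,0,0],0,1],[[0,0,0],0,1],[[0,0,0],0,1],[[0,0,0],0,1]]}}

```text
time: 3.95
position: [0.6278, -0.0288, 0.1204]
eef_rot: [0.135, 1.573, -0.134]
contact_force: [0.3, 0.0, -0.2]
width: 0.0153
```

```bash
python3 st.py
```

```text
t 3.95 pos [ 0.6278 -0.0288  0.1204] jawyaw -9.8 xdown [-0.006  0.002 -1.   ] w 0.0153 F [ 0.34  0.   -0.18] | th 1.147 r 0.0457 Ft -0.31 Fr 0.14 q6 -0.0
```

```bash
cat > plan.py <<'E'
import sys
from st import *
n=int(sys.argv[1]);dt=float(sys.argv[2]);Rr=float(sys.argv[3]) if len(sys.argv)>3 else .045
c=p[:2];out=[]
for i in range(n):
    a=th+dt*(i+1);q=A+Rr*np.array([np.cos(a),np.sin(a)]);out.append(f'{q[0]-c[0]:.4f},{q[1]-c[1]:.4f}');c=q
print('  '.join(out))
E
python3 plan.py 6 .2
```

```text
t 3.95 pos [ 0.6278 -0.0288  0.1204] jawyaw -9.8 xdown [-0.006  0.002 -1.   ] w 0.0153 F [ 0.34  0.   -0.18] | th 1.147 r 0.0457 Ft -0.31 Fr 0.14 q6 -0.0
-0.0088,0.0022  -0.0089,0.0011  -0.0090,-0.0007  -0.0086,-0.0024  -0.0080,-0.0041  -0.0070,-0.0056
```

{"method": "servo_tool", "body": {"series": [[[-0.0088,0.0025,0],0,1],[[-0.0089,0.0011,0],0,1],[[-0.009,-0.0007,0],0,1],[[-0.0086,-0.0024,0],0,1],[[-0.008,-0.0041,0],0,1],[[-0.007,-0.0056,0],0,1]]}}

```text
time: 4.7
position: [0.5762, -0.0389, 0.1206]
eef_rot: [0.134, 1.567, -0.134]
contact_force: [6.6, -0.9, -5.7]
width: 0.0151
```

```bash
python3 plan.py 10 .2
```

```text
t 4.7 pos [ 0.5762 -0.0389  0.1206] jawyaw -9.8 xdown [-0.  0. -1.] w 0.0151 F [ 6.57 -0.95 -5.73] | th 2.375 r 0.0456 Ft -3.87 Fr -5.39 q6 -0.03
-0.0051,-0.0075  -0.0040,-0.0080  -0.0024,-0.0087  -0.0006,-0.0090  0.0012,-0.0089  0.0029,-0.0085  0.0046,-0.0077  0.0060,-0.0067  0.0072,-0.0053  0.0081,-0.0038
```

{"method": "servo_tool", "body": {"series": [[[-0.0045,-0.0078,0],0,1],[[-0.0038,-0.0082,0],0,1],[[-0.0022,-0.0087,0],0,1],[[-0.0005,-0.009,0],0,1],[[0.0012,-0.0089,0],0,1],[[0.003,-0.0085,0],0,1],[[0.0046,-0.0077,0],0,1],[[0.006,-0.0067,0],0,1]]}}

```text
time: 5.7
position: [0.5787, -0.104, 0.12]
eef_rot: [0.143, 1.569, -0.127]
contact_force: [1.9, 7.5, 0.1]
width: 0.015
```

```bash
python3 plan.py 10 .2; python3 - <<'E'
from h import *
im=ctrl.capture('top')[:,:,::-1];cv2.imwrite('pics/t2.png',im)
im=ctrl.capture('side')[:,:,::-1];cv2.imwrite('pics/s2.png',im)
E
```

```text
t 5.7 pos [ 0.5787 -0.104   0.12  ] jawyaw -9.8 xdown [-0.001  0.01  -1.   ] w 0.015 F [1.89 7.46 0.15] | th -2.307 r 0.0452 Ft -3.61 Fr -6.8 q6 -0.15
0.0073,-0.0052  0.0081,-0.0038  0.0087,-0.0021  0.0090,-0.0003  0.0089,0.0015  0.0084,0.0032  0.0076,0.0048  0.0065,0.0062  0.0051,0.0074  0.0036,0.0083
```

{"method": "servo_tool", "body": {"series": [[[0.0075,-0.0044,0],0,1],[[0.0081,-0.0034,0],0,1],[[0.0087,-0.0018,0],0,1],[[0.009,-0.0001,0],0,1],[[0.0088,0.0017,0],0,1],[[0.0083,0.0034,0],0,1],[[0,0,0],0,1]]}}

```text
time: 6.68
position: [0.6304, -0.1102, 0.1199]
eef_rot: [0.143, 1.575, -0.128]
contact_force: [-1.2, 2.4, 3.3]
width: 0.0153
```

```bash
python3 plan.py 5 .2; python3 - <<'E'
from h import *
im=ctrl.capture('top')[:,:,::-1];cv2.imwrite('pics/t3.png',im)
s=ctrl.capture('side')[:,:,::-1];cv2.imwrite('pics/s3.png',s)
a=cv2.imread('pics/side0.png')
f=lambda i,x0,y0:cv2.resize(i[y0:y0+70,x0:x0+70],None,fx=5.5,fy=5.5,interpolation=2)
cv2.imwrite('pics/c3.png',np.hstack([f(s,235,145),f(im,200,130)]))
E
```

```text
t 6.67 pos [ 0.6304 -0.1102  0.1199] jawyaw -9.9 xdown [-0.008  0.01  -1.   ] w 0.0153 F [-1.2   2.39  3.25] | th -1.076 r 0.0451 Ft 0.08 Fr -2.67 q6 -0.13
0.0074,0.0051  0.0063,0.0064  0.0049,0.0075  0.0033,0.0084  0.0016,0.0088
```

View pics/c3.png

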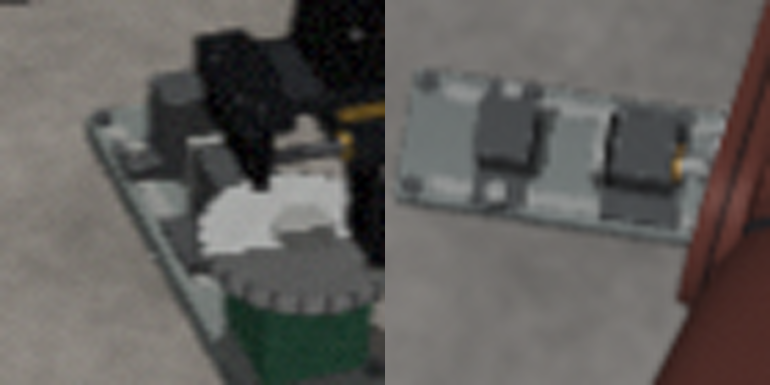

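The stop has moved back: its plate is now at about crop x=605, and the anvil edge is at 540. I'll measure the opening.

```bash
python3 - <<'E'
from h import *
for f in('top0','t2','t3'):
    g=cv2.cvtColor(cv2.imread(f'pics/{f}.png'),6)
    print(f)
    for v in(151,154,156):print(v,'a',g[v,224:230],'s',g[v,232:246])
E
```

```text
top0
151 a [65 66 60 41 45 59] s [106 109 104 111 118  96  36  54  65  67  70  74  65  63]
154 a [66 69 67 29 43 69] s [102 101 108 122 106  33  51  74  65  67  66  64  66  65]
156 a [65 62 46 36 52 76] s [103 100 106 130 114  33  47  66  65  66  66  67  66  65]
t2
151 a [73 72 66 46 49 67] s [116 120 119 123 115 118 130 107  48  61  77  81  72  70]
154 a [73 77 73 31 49 76] s [112 111 111 111 120 135 118  32  55  79  73  73  72  71]
156 a [74 69 51 39 58 84] s [114 113 112 108 114 143 126  32  50  72  73  72  74  74]
t3
151 a [74 74 68 47 52 68] s [120 123 122 126 119 119 126 142 129  39  59  85  73  72]
154 a [74 77 74 33 50 78] s [114 114 114 113 114 118 129 127  75  44  66  74  74  74]
156 a [75 71 51 40 59 87] s [117 115 116 115 116 125 140 120  38  57  84  74  73  75]
```

{"method": "servo_tool", "body": {"series": [[[0.0074,0.0053,0],0,1],[[0.0062,0.0066,0],0,1],[[0,0,0],0,1],[[0,0,0],0,-1],[[0,0,0],0,-1],[[0,0,0],0,-1],[[0,0,0.03],0,-1],[[0,0,0.03],0,-1],[[0,0.02,0.03],0,-1]]}}

```text
time: 7.9
position: [0.6431, -0.0799, 0.2077]
eef_rot: [0.144, 1.578, -0.132]
contact_force: [1.3, 0.7, -0.8]
width: 0.0671
```

```bash
python3 st.py;python3 - <<'E'
from m import *
# verify block from side view: predict corners and check segmentation
S=cv2.imread('pics/side0.png');g=cv2.cvtColor(S,6)
m=((g>135)*255).astype(np.uint8)
for k in cv2.findContours(m[140:225,175:240].copy(),0,2)[0]:
    if cv2.contourArea(k)>25:
        (u,v),wh,a=cv2.minAreaRect(k);u+=175;v+=140;print((u,v),cv2.contourArea(k),onz('side',u,v,.05).round(4))
print(proj('side',(.4242,.2233,.05)))
E
```

```text
t 7.9 pos [ 0.6431 -0.0799  0.2077] jawyaw -10.0 xdown [-0.011  0.009 -1.   ] w 0.0671 F [ 1.26  0.67 -0.82] | th -0.269 r 0.0354 Ft 0.98 Fr 1.04 q6 -0.07
(204.314603805542, 177.19662857055664) 114.0 [0.4329 0.1322 0.05  ]
(191.49999809265137, 163.0) 67.0 [0.426  0.2199 0.05  ]
(184.5, 147.5) 26.0 [0.4384 0.3143 0.05  ]
(np.float64(190.58885577527866), np.float64(162.5946793624347))
```

{"method": "servo_tool", "body": {"series": [[[-0.025,0.035,0],0,-1],[[-0.035,0.048,0],0,-1],[[-0.035,0.048,0],0,-1],[[-0.035,0.048,0],0,-1],[[-0.03,0.045,-0.01],0,-1],[[-0.03,0.04,-0.02],0,-1],[[-0.015,0.018,-0.03],0,-1],[[0,0,0],0,-1]]}}

```text
time: 8.9
position: [0.4355, 0.2089, 0.1528]
eef_rot: [0.147, 1.56, -0.131]
contact_force: [0.5, -0.6, -0.0]
width: 0.0871
```

```bash
python3 st.py
```

```text
t 8.9 pos [0.4355 0.2089 0.1528] jawyaw -10.1 xdown [ 0.007  0.01  -1.   ] w 0.0871 F [ 0.47 -0.58 -0.03] | th 2.127 r 0.3289 Ft -0.09 Fr -0.74 q6 0.45
```

{"method": "servo_tool", "body": {"series": [[[-0.0105,0.013,-0.02],0,-1],[[0,0,-0.03],0,-1],[[0,0,-0.03],0,-1],[[0,0,-0.02],0,-1],[[0,0,0],0,-1]]}}

```text
time: 9.52
position: [0.4339, 0.2206, 0.0576]
eef_rot: [0.152, 1.546, -0.13]
contact_force: [-0.7, 0.5, 0.2]
width: 0.0871
```

```bash
python3 st.py
```

```text
t 9.53 pos [0.4339 0.2206 0.0576] jawyaw -10.3 xdown [ 0.021  0.012 -1.   ] w 0.0871 F [-0.73  0.46  0.25] | th 2.112 r 0.3397 Ft 0.39 Fr 0.77 q6 0.48
```

{"method": "servo_tool", "body": {"series": [[[-0.009,0.0015,0],0,-1],[[0,0,-0.012],0,-1],[[-0.001,0,-0.012],0,-1],[[-0.001,0,-0.006],0,-1],[[0,0,0],0,-1]]}}

```text
time: 10.15
position: [0.4255, 0.2223, 0.0293]
eef_rot: [0.154, 1.54, -0.129]
contact_force: [-0.2, 0.2, 0.5]
width: 0.0871
```

```bash
python3 st.py
```

```text
t 10.15 pos [0.4255 0.2223 0.0293] jawyaw -10.4 xdown [ 0.027  0.014 -1.   ] w 0.0871 F [-0.17  0.16  0.5 ] | th 2.131 r 0.3455 Ft 0.06 Fr 0.23 q6 0.49
```

{"method": "servo_tool", "body": {"series": [[[-0.0005,0,-0.004],0,-1],[[0,0,0],0,1],[[0,0,0],0,1],[[0,0,0],0,1],[[0,0,0],0,1],[[0,0,0],0,1],[[0,0,0],0,1],[[0,0,0],0,1]]}}

```text
time: 11.15
position: [0.4257, 0.2225, 0.0256]
eef_rot: [0.155, 1.539, -0.128]
contact_force: [-0.0, 0.6, 0.4]
width: 0.0558
```

```bash
python3 st.py
```

```text
t 11.15 pos [0.4257 0.2225 0.0256] jawyaw -10.4 xdown [ 0.028  0.014 -0.999] w 0.0558 F [-0.01  0.62  0.41] | th 2.13 r 0.3457 Ft -0.32 Fr 0.53 q6 0.49
```

{"method": "servo_tool", "body": {"series": [[[0,0,0.02],0,1],[[0,0,0.045],0,1],[[0,0,0.045],0,1],[[0.02,-0.015,0.02],0.02,1],[[0.04,-0.03,0],0.02,1],[[0.04,-0.03,0],0,1],[[0.04,-0.03,0],0,1],[[0.03,-0.025,0],0,1],[[0.02,-0.015,0],0,1],[[0,0,0],0,1]]}}

```text
time: 12.4
position: [0.6155, 0.0714, 0.1549]
eef_rot: [0.119, 1.55, -0.096]
contact_force: [0.4, 0.8, -2.0]
width: 0.0561
```

```bash
python3 st.py
```

```text
t 12.4 pos [0.6155 0.0714 0.1549] jawyaw -7.9 xdown [ 0.019  0.013 -1.   ] w 0.0561 F [ 0.38  0.83 -2.04] | th 1.525 r 0.142 Ft -0.34 Fr 0.85 q6 0.11
```

{"method": "servo_tool", "body": {"series": [[[0.0145,-0.0064,-0.01],0,1],[[0,0,-0.02],0,1],[[0,0,-0.012],0,1],[[0,0,0],0,1]]}}

```text
time: 12.9
position: [0.6258, 0.0671, 0.1079]
eef_rot: [0.119, 1.558, -0.095]
contact_force: [0.5, -0.1, -1.9]
width: 0.056
```

```bash
python3 st.py; python3 - <<'E'
from h import *
cs=[]
for n in('side','top'):
    im=ctrl.capture(n)[:,:,::-1];cv2.imwrite(f'pics/{n}4.png',im);u,v=map(int,proj(n,(.62,.05,.06)));cs.append(cv2.resize(im[v-38:v+38,u-38:u+38],None,fx=5.2,fy=5.2,interpolation=2))
cv2.imwrite('pics/c4.png',np.hstack(cs))
E
```

```text
t 12.9 pos [0.6258 0.0671 0.1079] jawyaw -7.8 xdown [ 0.012  0.015 -1.   ] w 0.056 F [ 0.54 -0.08 -1.89] | th 1.45 r 0.1386 Ft -0.54 Fr -0.02 q6 0.1
```

View pics/c4.png

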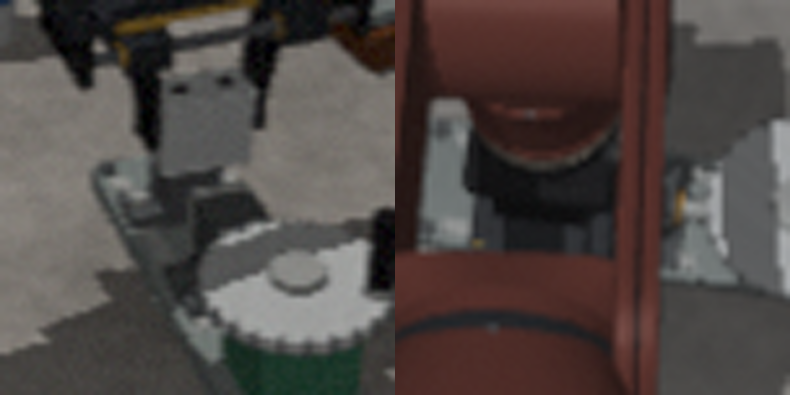

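The block hangs over the opening: in the side crop it is at (210,125), with the stop just below at (230,215). I'll centre it and lower it while watching the force.

{"method": "servo_tool", "body": {"series": [[[0.004,-0.0022,0],0,1],[[0,0,-0.006],0,1],[[0,0,0],0,1]]}}

```text
time: 13.38
position: [0.6322, 0.0649, 0.105]
eef_rot: [0.119, 1.552, -0.094]
contact_force: [0.0, -0.7, -2.2]
width: 0.0562
```

```bash
python3 st.py
```

```text
t 13.38 pos [0.6322 0.0649 0.105 ] jawyaw -7.8 xdown [ 0.017  0.014 -1.   ] w 0.0562 F [ 0.   -0.67 -2.25] | th 1.401 r 0.1374 Ft -0.11 Fr -0.67 q6 0.1
```

{"method": "servo_tool", "body": {"series": [[[-0.001,0,-0.01],0,1],[[0,0,-0.01],0,1],[[0,0,-0.005],0,1]]}}

```text
time: 13.75
position: [0.6313, 0.0648, 0.0787]
eef_rot: [0.119, 1.551, -0.094]
contact_force: [-0.3, 0.1, -2.0]
width: 0.0559
```

```bash
python3 st.py
```

```text
t 13.75 pos [0.6313 0.0648 0.0787] jawyaw -7.8 xdown [ 0.018  0.014 -1.   ] w 0.0559 F [-0.25  0.08 -1.99] | th 1.408 r 0.1372 Ft 0.26 Fr 0.04 q6 0.1
```

{"method": "servo_tool", "body": {"series": [[[0,0,-0.01],0,1],[[0,0,-0.01],0,1],[[0,0,-0.006],0,1],[[0,0,-0.003],0,1],[[0,0,-0.002],0,1]]}}

```text
time: 14.38
position: [0.6306, 0.0649, 0.0457]
eef_rot: [0.119, 1.554, -0.094]
contact_force: [-7.2, -0.0, 12.4]
width: 0.0558
```

```bash
python3 st.py
```

```text
t 14.38 pos [0.6306 0.0649 0.0457] jawyaw -7.8 xdown [ 0.016  0.014 -1.   ] w 0.0558 F [-7.22 -0.04 12.44] | th 1.412 r 0.1371 Ft 7.12 Fr -1.18 q6 0.1
```

It is on the bed (z = 0.0457, 12 N downward). Releasing.

{"method": "servo_tool", "body": {"series": [[[0,0,0],0,-1],[[0,0,0],0,-1],[[0,0,0],0,-1],[[0,0,0.02],0,-1],[[0,0,0.04],0,-1],[[0,0,0.045],0,-1],[[-0.03,0,0.045],0,-1],[[-0.06,0,0.02],0,-1],[[-0.04,0,0],0,-1],[[0,0,0],0,-1]]}}

```text
time: 15.62
position: [0.5015, 0.0647, 0.2326]
eef_rot: [0.119, 1.538, -0.094]
contact_force: [-0.4, -0.1, 0.3]
width: 0.0865
```

```bash
python3 st.py; python3 - <<'E'
from m import *
cs=[]
for n in('side','top'):
    im=ctrl.capture(n)[:,:,::-1];cv2.imwrite(f'pics/{n}5.png',im);u,v=map(int,proj(n,(.62,.0,.06)));cs.append(cv2.resize(im[v-38:v+38,u-38:u+38],None,fx=5.2,fy=5.2,interpolation=2))
    g=cv2.cvtColor(np.ascontiguousarray(im),6);k=((g<48)*255).astype(np.uint8);nn,l,st,c=cv2.connectedComponentsWithStats(k)
    for i in range(1,nn):
        if 20<st[i,4]<150 and abs(c[i,0]-u)<45 and abs(c[i,1]-v)<40:print(n,st[i],c[i].round(2))
cv2.imwrite('pics/c5.png',np.hstack(cs))
E
```

```text
t 15.62 pos [0.5015 0.0647 0.2326] jawyaw -7.8 xdown [ 0.031  0.014 -0.999] w 0.0865 F [-0.43 -0.07  0.33] | th 2.242 r 0.1727 Ft 0.38 Fr 0.21 q6 0.09
side [304 174   6  16  73] [306.47 181.6 ]
top [284 143   5   7  29] [285.9 146. ]
```

View pics/c5.png

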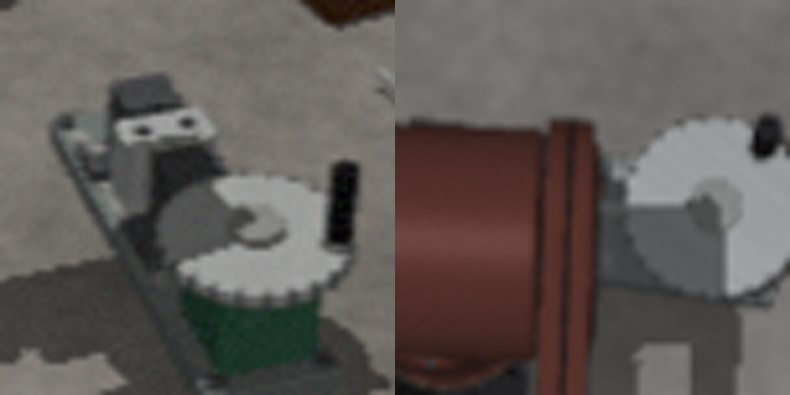

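The block stands upright in the opening, with its top at (165,128) in the side crop between stop and anvil. The handle is at side pixel (306.5,181.6) and top pixel (285.9,146.0).

```bash
python3 - <<'E'
from m import *
h,e=tri((306.47,181.6),(285.9,146.0));print(h.round(4),e); d=h[:2]-[.609,-.0705];print(np.hypot(*d),np.arctan2(d[1],d[0]))
E
```

```text
[ 0.6442 -0.0995  0.1189] 0.001876674854374463
0.045607302385113103 -0.6887995448009083
```

{"method": "servo_tool", "body": {"series": [[[0.02,-0.024,0],0,-1],[[0.035,-0.04,0],0,-1],[[0.035,-0.04,-0.01],0,-1],[[0.03,-0.035,-0.01],0,-1],[[0.015,-0.018,-0.01],0,-1],[[0,0,0],0,-1]]}}

```text
time: 16.48
position: [0.6497, -0.0992, 0.2017]
eef_rot: [0.119, 1.532, -0.093]
contact_force: [-0.5, 0.4, -0.7]
width: 0.0872
```

```bash
python3 st.py
```

```text
t 16.48 pos [ 0.6497 -0.0992  0.2017] jawyaw -7.8 xdown [ 0.037  0.014 -0.999] w 0.0872 F [-0.52  0.41 -0.74] | th -0.614 r 0.0498 Ft 0.03 Fr -0.66 q6 -0.15
```

{"method": "servo_tool", "body": {"series": [[[-0.005,0,-0.01],0,-1],[[0,0,-0.03],0,-1],[[0,0,-0.025],0,-1],[[0,0,-0.01],0,-1],[[0,0,0],0,-1]]}}

```text
time: 17.1
position: [0.6433, -0.095, 0.1252]
eef_rot: [0.117, 1.532, -0.089]
contact_force: [-0.8, 0.2, -0.1]
width: 0.0869
```

```bash
python3 st.py
```

```text
t 17.1 pos [ 0.6433 -0.095   0.1252] jawyaw -7.6 xdown [ 0.037  0.015 -0.999] w 0.0869 F [-0.83  0.15 -0.05] | th -0.62 r 0.0421 Ft -0.36 Fr -0.77 q6 -0.16
```

{"method": "servo_tool", "body": {"series": [[[0.001,-0.0043,-0.004],0,-1],[[0,0,0],0,-1],[[0,0,0],0,1],[[0,0,0],0,1],[[0,0,0],0,1],[[0,0,0],0,1],[[0,0,0],0,1],[[0,0,0],0,1],[[0,0,0],0,1],[[0,0,0],0,1],[[0,0,0],0,1],[[0,0,0],0,1]]}}

```text
time: 18.6
position: [0.6444, -0.0991, 0.1247]
eef_rot: [0.116, 1.532, -0.089]
contact_force: [-2.6, 0.6, 2.3]
width: 0.0151
```

```bash
python3 plan.py 6 -.2
```

```text
t 18.6 pos [ 0.6444 -0.0991  0.1247] jawyaw -7.5 xdown [ 0.038  0.015 -0.999] w 0.0151 F [-2.62  0.62  2.3 ] | th -0.68 r 0.0456 Ft -1.17 Fr -2.42 q6 -0.17
-0.0067,-0.0060  -0.0075,-0.0050  -0.0083,-0.0034  -0.0088,-0.0017  -0.0090,0.0001  -0.0088,0.0019
```

{"method": "servo_tool", "body": {"series": [[[-0.0068,-0.0058,0],0,1],[[-0.0075,-0.0048,0],0,1],[[-0.0083,-0.0034,0],0,1],[[-0.0088,-0.0016,0],0,1],[[-0.009,0.0002,0],0,1],[[-0.0088,0.002,0],0,1]]}}

```text
time: 19.35
position: [0.5935, -0.1137, 0.1247]
eef_rot: [0.117, 1.527, -0.089]
contact_force: [5.0, 1.5, -2.7]
width: 0.0153
```

```bash
python3 plan.py 4 -.2
```

```text
t 19.35 pos [ 0.5935 -0.1137  0.1247] jawyaw -7.6 xdown [ 0.042  0.015 -0.999] w 0.0153 F [ 5.03  1.52 -2.71] | th -1.914 r 0.0459 Ft 4.23 Fr -3.12 q6 -0.22
-0.0078,0.0047  -0.0072,0.0054  -0.0060,0.0067  -0.0045,0.0078
```

{"method": "servo_tool", "body": {"series": [[[-0.0076,0.0046,0],0,1],[[-0.007,0.0055,0],0,1],[[-0.0058,0.0067,0],0,1],[[0,0,0],0,1]]}}

```text
time: 19.85
position: [0.5716, -0.0966, 0.1248]
eef_rot: [0.115, 1.526, -0.091]
contact_force: [1.8, 0.1, -1.8]
width: 0.0152
```

```bash
python3 plan.py 4 -.1; python3 - <<'E'
from h import *
for n in('side','top'): cv2.imwrite(f'pics/{n}6.png',ctrl.capture(n)[:,:,::-1])
np.set_printoptions(linewidth=200)
for f in('top0','t3','top6'):
    g=cv2.cvtColor(cv2.imread(f'pics/{f}.png'),6)
    for v in(154,156,165,167):print(f,v,'a',g[v,224:230],'s',g[v,230:256])
E
```

```text
t 19.85 pos [ 0.5716 -0.0966  0.1248] jawyaw -7.6 xdown [ 0.043  0.013 -0.999] w 0.0152 F [ 1.8   0.07 -1.78] | th -2.532 r 0.0456 Ft 0.97 Fr -1.52 q6 -0.2
-0.0019,0.0042  -0.0020,0.0040  -0.0016,0.0042  -0.0012,0.0043
top0 154 a [66 69 67 29 43 69] s [ 92 102 102 101 108 122 106  33  51  74  65  67  66  64  66  65  66  66  70  70  33  40  73 111 112 113]
top0 156 a [65 62 46 36 52 76] s [103 103 103 100 106 130 114  33  47  66  65  66  66  67  66  65  66  66  62  56  57  52  71 103 102 102]
top0 165 a [ 63  84 125 120 120 122] s [120 118 118 115 110 105  75  66  66  66  67  65  63  61  59  58  54  49  52  60  79 106 106 107 107 107]
top0 167 a [ 81  92 117 115 112 117] s [117 119 126 126 126 112  68  66  66  67  68  68  67  68  68  67  66  66  67  63  77 110 110 109 107 107]
t3 154 a [74 77 74 33 50 78] s [105 114 114 114 114 113 114 118 129 127  75  44  66  74  74  74  73  73  74  74  74  74  65  43  46  86]
t3 156 a [75 71 51 40 59 87] s [116 116 117 115 116 115 116 125 140 120  38  57  84  74  73  75  75  74  74  73  74  80  82  58  68  86]
t3 165 a [ 72  95 141 136 137 138] s [136 135 134 130 124 129 125 121 110  84  73  72  71  68  68  67  62  56  57  55  48  48  64  86 105 121]
t3 167 a [ 92 103 133 129 126 132] s [132 136 142 143 143 143 143 141 129  86  74  74  76  77  77  76  77  76  76  74  75  74  76  96 123 122]
top6 154 a [ 73  76  72  91 151 159] s [159 160 158 156 156 155 147 127 137 117  43  48  71  72  72  72  71  72  72  72  71  73  68  36  50  85]
top6 156 a [ 74  69  54 104 164 160] s [160 160 159 157 156 157 139  99 142 126  32  51  73  72  72  73  73  73  72  72  72  71  67  60  68  97]
top6 165 a [ 70  93 133 107  74  74] s [ 74  74  74  73  73  71  66  80  98  79  71  68  69  67  66  64  60  54  55  52  48  54  69  94 118 118]
top6 167 a [ 89 101 129 126 123 127] s [120 124 130 126 122 120 124 137 124  81  72  72  74  74  75  74  74  74  73  73  72  72  68  84 119 118]
```

Row 156 of the top view shows about 1 px between block and plate, so roughly 3 mm (about 1 rad) remains. I'll close gently from here.

{"method": "servo_tool", "body": {"series": [[[-0.0021,0.0041,0],0,1],[[-0.0018,0.0041,0],0,1],[[-0.0014,0.0042,0],0,1],[[-0.001,0.0043,0],0,1]]}}

```text
time: 20.45
position: [0.565, -0.081, 0.1248]
eef_rot: [0.113, 1.527, -0.093]
contact_force: [1.5, -4.3, -0.4]
width: 0.0149
```

```bash
python3 plan.py 4 -.08 .0452
```

```text
t 20.45 pos [ 0.565  -0.081   0.1248] jawyaw -7.6 xdown [ 0.042  0.01  -0.999] w 0.0149 F [ 1.54 -4.32 -0.38] | th -2.908 r 0.0453 Ft 4.56 Fr -0.5 q6 -0.17
-0.0006,0.0036  -0.0004,0.0036  -0.0001,0.0036  0.0002,0.0036
```

{"method": "servo_tool", "body": {"series": [[[-0.0006,0.0036,0],0,1],[[-0.0003,0.0036,0],0,1]]}}

```text
time: 20.7
position: [0.5638, -0.0733, 0.1247]
eef_rot: [0.113, 1.527, -0.093]
contact_force: [0.3, -2.9, -1.7]
width: 0.015
```

```bash
python3 plan.py 3 -.08 .0452
```

```text
t 20.7 pos [ 0.5638 -0.0733  0.1247] jawyaw -7.6 xdown [ 0.042  0.01  -0.999] w 0.015 F [ 0.35 -2.88 -1.7 ] | th -3.08 r 0.0453 Ft 2.9 Fr -0.17 q6 -0.16
0.0000,0.0036  0.0002,0.0036  0.0005,0.0036
```

{"method": "servo_tool", "body": {"series": [[[0.0001,0.0036,0],0,1],[[0.0003,0.0036,0],0,1]]}}

```text
time: 20.95
position: [0.564, -0.0655, 0.1247]
eef_rot: [0.113, 1.528, -0.093]
contact_force: [0.1, -3.0, -0.2]
width: 0.0153
```

```bash
python3 plan.py 3 -.05 .0452; python3 - <<'E'
from h import *
cv2.imwrite(f'pics/top7.png',ctrl.capture('top')[:,:,::-1])
np.set_printoptions(linewidth=200)
for f in('top6','top7'):
    g=cv2.cvtColor(cv2.imread(f'pics/{f}.png'),6)
    for v in(152,154,156,158):print(f,v,g[v,224:230],'s',g[v,232:244])
E
```

```text
t 20.95 pos [ 0.564  -0.0655  0.1247] jawyaw -7.6 xdown [ 0.041  0.01  -0.999] w 0.0153 F [ 0.15 -2.99 -0.23] | th 3.031 r 0.0452 Ft 2.95 Fr -0.48 q6 -0.14
0.0003,0.0022  0.0004,0.0022  0.0005,0.0022
top6 152 [ 72  72  64  72 128 159] s [136 133 143 154 158 146 110 123  84  41  63  71]
top6 154 [ 73  76  72  91 151 159] s [158 156 156 155 147 127 137 117  43  48  71  72]
top6 156 [ 74  69  54 104 164 160] s [159 157 156 157 139  99 142 126  32  51  73  72]
top6 158 [ 72  70  62 119 159 155] s [ 76 127 157 159 147 107 126  86  40  60  72  72]
top7 152 [ 72  71  64  91 150 158] s [144 143 154 155 147 127 136 126  36  51  72  71]
top7 154 [ 72  76  73 104 163 159] s [158 156 155 155 145 120 123  75  44  64  72  72]
top7 156 [ 73  68  73 120 159 160] s [157 157 156 158 154 133 116  36  57  83  73  72]
top7 158 [ 72  70  95 155 161 146] s [ 84 136 158 150 131 143 127  36  52  72  72  72]
```

The plate has reached the block and is sliding it to the anvil; the running force is steady at 2.9 N. Smaller steps now.

{"method": "servo_tool", "body": {"series": [[[0.0003,0.0023,0],0,1],[[0.0004,0.0023,0],0,1]]}}

```text
time: 21.25
position: [0.5649, -0.0602, 0.1247]
eef_rot: [0.113, 1.527, -0.093]
contact_force: [1.3, -3.9, -0.9]
width: 0.0152
```

```bash
python3 plan.py 3 -.05 .0452
```

```text
t 21.25 pos [ 0.5649 -0.0602  0.1247] jawyaw -7.6 xdown [ 0.042  0.01  -0.999] w 0.0152 F [ 1.32 -3.94 -0.92] | th 2.912 r 0.0453 Ft 3.53 Fr -2.18 q6 -0.13
0.0006,0.0022  0.0007,0.0022  0.0008,0.0021
```

{"method": "servo_tool", "body": {"series": [[[0.0008,0.0021,0],0,1]]}}

```text
time: 21.38
position: [0.5656, -0.058, 0.1247]
eef_rot: [0.113, 1.528, -0.093]
contact_force: [-0.2, -3.1, 0.7]
width: 0.0153
```

```bash
python3 plan.py 3 -.05 .0452
```

```text
t 21.38 pos [ 0.5656 -0.058   0.1247] jawyaw -7.6 xdown [ 0.041  0.011 -0.999] w 0.0153 F [-0.22 -3.15  0.7 ] | th 2.86 r 0.0452 Ft 3.08 Fr -0.67 q6 -0.13
0.0007,0.0022  0.0008,0.0021  0.0009,0.0021
```

{"method": "servo_tool", "body": {"series": [[[0.0008,0.0022,0],0,1],[[0.0009,0.0021,0],0,1]]}}

```text
time: 21.62
position: [0.5672, -0.0534, 0.1246]
eef_rot: [0.113, 1.528, -0.093]
contact_force: [-0.5, -3.6, 0.8]
width: 0.015
```

```bash
python3 plan.py 3 -.05 .0452;  python3 - <<'E'
from h import *
cv2.imwrite(f'pics/top8.png',ctrl.capture('top')[:,:,::-1])
np.set_printoptions(linewidth=200)
for f in('top7','top8'):
    g=cv2.cvtColor(cv2.imread(f'pics/{f}.png'),6)
    for v in(152,154,156,158):print(f,v,g[v,224:230],'s',g[v,232:244])
E
```

```text
t 21.62 pos [ 0.5672 -0.0534  0.1246] jawyaw -7.6 xdown [ 0.041  0.011 -0.999] w 0.015 F [-0.48 -3.58  0.76] | th 2.752 r 0.0451 Ft 3.5 Fr -0.91 q6 -0.12
0.0009,0.0021  0.0010,0.0020  0.0011,0.0020
top7 152 [ 72  71  64  91 150 158] s [144 143 154 155 147 127 136 126  36  51  72  71]
top7 154 [ 72  76  73 104 163 159] s [158 156 155 155 145 120 123  75  44  64  72  72]
top7 156 [ 73  68  73 120 159 160] s [157 157 156 158 154 133 116  36  57  83  73  72]
top7 158 [ 72  70  95 155 161 146] s [ 84 136 158 150 131 143 127  36  52  72  72  72]
top8 152 [ 71  71  64 103 162 158] s [144 144 155 155 145 119 122  80  43  65  72  72]
top8 154 [ 73  76  89 121 158 160] s [157 156 155 158 154 133 117  32  55  79  72  73]
top8 156 [ 73  68 101 153 160 161] s [158 157 157 149 128 142 126  32  51  73  71  72]
top8 158 [ 72  72 105 164 161 141] s [106 157 158 149 125 126  86  39  60  72  73  72]
```

{"method": "servo_tool", "body": {"series": [[[0.0009,0.0021,0],0,1],[[0.001,0.002,0],0,1]]}}

```text
time: 21.92
position: [0.5693, -0.0489, 0.1246]
eef_rot: [0.114, 1.528, -0.093]
contact_force: [0.8, -4.2, -0.9]
width: 0.0153
```

```bash
python3 plan.py 3 -.05 .0451
```

```text
t 21.93 pos [ 0.5693 -0.0489  0.1246] jawyaw -7.6 xdown [ 0.041  0.011 -0.999] w 0.0153 F [ 0.78 -4.22 -0.93] | th 2.643 r 0.0452 Ft 3.33 Fr -2.7 q6 -0.11
0.0012,0.0019  0.0012,0.0019  0.0013,0.0018
```

{"method": "servo_tool", "body": {"series": [[[0.0012,0.0018,0],0,1]]}}

```text
time: 22.05
position: [0.5705, -0.0469, 0.1246]
eef_rot: [0.114, 1.529, -0.093]
contact_force: [-1.7, -1.7, 1.5]
width: 0.0151
```

```bash
python3 plan.py 3 -.05 .0451
```

```text
t 22.05 pos [ 0.5705 -0.0469  0.1246] jawyaw -7.6 xdown [ 0.041  0.011 -0.999] w 0.0151 F [-1.68 -1.74  1.5 ] | th 2.592 r 0.0451 Ft 2.36 Fr 0.53 q6 -0.11
0.0012,0.0019  0.0013,0.0018  0.0014,0.0018
```

{"method": "servo_tool", "body": {"series": [[[0.0012,0.0019,0],0,1]]}}

```text
time: 22.18
position: [0.5718, -0.0449, 0.1246]
eef_rot: [0.113, 1.529, -0.093]
contact_force: [-0.1, -3.4, 0.7]
width: 0.0152
```

```bash
python3 plan.py 3 -.05 .0451;  python3 - <<'E'
from h import *
cv2.imwrite(f'pics/top9.png',ctrl.capture('top')[:,:,::-1])
np.set_printoptions(linewidth=200)
for f in('top8','top9'):
    g=cv2.cvtColor(cv2.imread(f'pics/{f}.png'),6)
    for v in(152,154,156,158):print(f,v,g[v,224:230],'s',g[v,232:244])
E
```

```text
t 22.18 pos [ 0.5718 -0.0449  0.1246] jawyaw -7.6 xdown [ 0.041  0.011 -0.999] w 0.0152 F [-0.1  -3.43  0.75] | th 2.539 r 0.0451 Ft 2.88 Fr -1.86 q6 -0.1
0.0014,0.0018  0.0014,0.0018  0.0015,0.0017
top8 152 [ 71  71  64 103 162 158] s [144 144 155 155 145 119 122  80  43  65  72  72]
top8 154 [ 73  76  89 121 158 160] s [157 156 155 158 154 133 117  32  55  79  72  73]
top8 156 [ 73  68 101 153 160 161] s [158 157 157 149 128 142 126  32  51  73  71  72]
top8 158 [ 72  72 105 164 161 141] s [106 157 158 149 125 126  86  39  60  72  73  72]
top9 152 [ 72  71  66 102 159 159] s [139 143 156 158 156 136 117  47  50  72  69  63]
top9 154 [ 73  77  96 132 160 160] s [157 156 156 152 142 140 125  35  51  72  68  59]
top9 156 [ 73  69 106 162 160 160] s [158 158 158 148 124 131 105  39  61  70  63  55]
top9 158 [ 73  75 105 160 156 127] s [108 158 160 152 125 120  58  54  79  68  56  57]
```

The block's anvil edge barely moves now, so it is about to come flush. Continuing in finer steps.

{"method": "servo_tool", "body": {"series": [[[0.0013,0.0017,0],0,1]]}}

```text
time: 22.35
position: [0.5733, -0.043, 0.1246]
eef_rot: [0.114, 1.528, -0.093]
contact_force: [-1.2, -3.6, 0.3]
width: 0.0153
```

```bash
python3 plan.py 2 -.05 .0451
```

```text
t 22.35 pos [ 0.5733 -0.043   0.1246] jawyaw -7.6 xdown [ 0.041  0.011 -0.999] w 0.0153 F [-1.25 -3.59  0.26] | th 2.486 r 0.0451 Ft 3.6 Fr -1.2 q6 -0.1
0.0014,0.0017  0.0015,0.0017
```

{"method": "servo_tool", "body": {"series": [[[0.0013,0.0015,0],0,1]]}}

```text
time: 22.48
position: [0.5744, -0.0415, 0.1245]
eef_rot: [0.113, 1.529, -0.093]
contact_force: [-1.5, -3.8, 0.2]
width: 0.0156
```

```bash
python3 plan.py 2 -.05 .0451
```

```text
t 22.48 pos [ 0.5744 -0.0415  0.1245] jawyaw -7.6 xdown [ 0.04   0.011 -0.999] w 0.0156 F [-1.54 -3.79  0.18] | th 2.444 r 0.0451 Ft 3.9 Fr -1.26 q6 -0.1
0.0015,0.0017  0.0016,0.0016
```

{"method": "servo_tool", "body": {"series": [[[0.0012,0.0013,0],0,1]]}}

```text
time: 22.6
position: [0.5755, -0.0403, 0.1245]
eef_rot: [0.113, 1.53, -0.093]
contact_force: [-2.9, -4.6, 2.0]
width: 0.0154
```

```bash
python3 plan.py 2 -.05 .0451;  python3 - <<'E'
from h import *
cv2.imwrite(f'pics/top10.png',ctrl.capture('top')[:,:,::-1])
np.set_printoptions(linewidth=200)
for f in('top9','top10'):
    g=cv2.cvtColor(cv2.imread(f'pics/{f}.png'),6)
    for v in(152,154,156,158):print(f,v,g[v,224:230],'s',g[v,232:244])
E
```

```text
t 22.6 pos [ 0.5755 -0.0403  0.1245] jawyaw -7.6 xdown [ 0.039  0.01  -0.999] w 0.0154 F [-2.89 -4.59  2.  ] | th 2.408 r 0.0451 Ft 5.34 Fr -0.92 q6 -0.09
0.0016,0.0016  0.0016,0.0016
top9 152 [ 72  71  66 102 159 159] s [139 143 156 158 156 136 117  47  50  72  69  63]
top9 154 [ 73  77  96 132 160 160] s [157 156 156 152 142 140 125  35  51  72  68  59]
top9 156 [ 73  69 106 162 160 160] s [158 158 158 148 124 131 105  39  61  70  63  55]
top9 158 [ 73  75 105 160 156 127] s [108 158 160 152 125 120  58  54  79  68  56  57]
top10 152 [ 72  72  68 103 159 159] s [138 143 156 158 156 136 115  40  47  65  56  55]
top10 154 [ 72  76  96 133 160 160] s [158 156 156 153 144 140 123  29  40  56  56  51]
top10 156 [ 73  71 109 163 160 161] s [158 158 158 150 128 127  89  36  47  55  55  46]
top10 158 [ 72  77 110 160 156 126] s [107 158 162 159 139 119  49  42  57  56  50  40]
```

The force has climbed from a baseline of about 3 N to 5.3 N over the last 0.08 rad, and the block has stopped moving. It is nipped at roughly 20–30 N, so I'll let go.

{"method": "servo_tool", "body": {"series": [[[0,0,0],0,-1],[[0,0,0],0,-1],[[0,0,0],0,-1],[[0,0,0],0,-1],[[0,0,0.02],0,-1],[[0,0,0.04],0,-1],[[0,0,0.045],0,-1],[[-0.05,0,0.03],0,-1],[[-0.05,-0.04,0],0,-1],[[-0.03,-0.04,0],0,-1],[[0,-0.04,0],0,-1],[[0,0,0],0,-1]]}}

```text
time: 24.15
position: [0.4446, -0.1601, 0.276]
eef_rot: [0.11, 1.514, -0.092]
contact_force: [0.5, 0.5, 0.6]
width: 0.0872
```

```bash
python3 st.py; python3 - <<'E'
from m import *
cs=[]
for n in('side','top'):
    im=ctrl.capture(n)[:,:,::-1];cv2.imwrite(f'pics/{n}11.png',im);u,v=map(int,proj(n,(.62,.04,.06)));cs.append(cv2.resize(im[v-38:v+38,u-38:u+38],None,fx=5.2,fy=5.2,interpolation=2))
cv2.imwrite('pics/c11.png',np.hstack(cs))
np.set_printoptions(linewidth=200)
for f in('top10','top11'):
    g=cv2.cvtColor(cv2.imread(f'pics/{f}.png'),6)
    for v in(152,154,156,158):print(f,v,g[v,224:230],'s',g[v,232:244])
E
```

```text
t 24.15 pos [ 0.4446 -0.1601  0.276 ] jawyaw -7.4 xdown [ 0.055  0.008 -0.998] w 0.0872 F [0.45 0.53 0.57] | th -2.643 r 0.1873 Ft -0.25 Fr -0.65 q6 -0.41
top10 152 [ 72  72  68 103 159 159] s [138 143 156 158 156 136 115  40  47  65  56  55]
top10 154 [ 72  76  96 133 160 160] s [158 156 156 153 144 140 123  29  40  56  56  51]
top10 156 [ 73  71 109 163 160 161] s [158 158 158 150 128 127  89  36  47  55  55  46]
top10 158 [ 72  77 110 160 156 126] s [107 158 162 159 139 119  49  42  57  56  50  40]
top11 152 [ 71  72  66 102 156 157] s [136 141 154 156 154 134 114  40  57  82  71  71]
top11 154 [ 73  76  95 131 158 158] s [155 155 154 151 142 138 122  31  52  71  72  71]
top11 156 [ 71  69 107 161 158 159] s [157 155 156 147 126 125  88  40  61  72  70  71]
top11 158 [ 71  76 108 158 153 126] s [106 156 159 158 136 118  48  54  78  71  72  71]
```

View pics/c11.png

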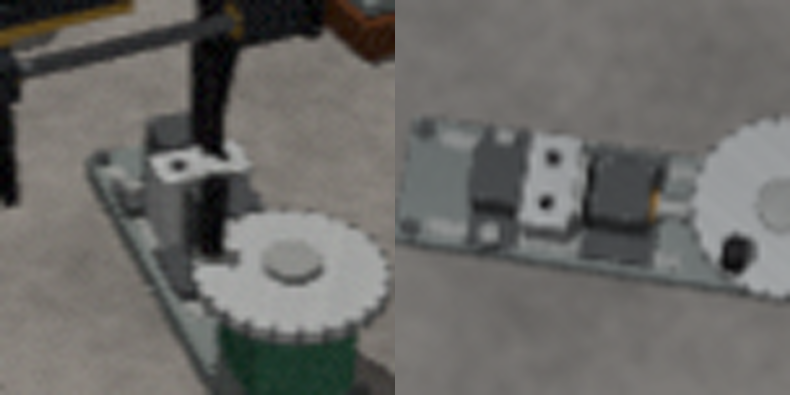

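The top crop shows the block at (550,180), snug and square between the anvil at (500,175) and the stop at (620,185), and unchanged since release. I'll check that the bystanders haven't moved, then hand in.

```bash
python3 - <<'E'
from h import *
a=cv2.imread('pics/top0.png',0);b=cv2.imread('pics/top11.png',0)
for n,(x,y) in dict(thick=(210,219),thin=(247,218),red=(159,252),tape=(140,218),glue=(130,185),can=(130,157),cup=(355,133),burr=(378,165),knife=(370,212)).items():
    s=b[y-14:y+15,x-14:x+15];r=cv2.matchTemplate(a[y-18:y+19,x-18:x+19],s,cv2.TM_CCOEFF_NORMED);print(n,cv2.minMaxLoc(r)[1::2])
print(ctrl.finish_job())
E
```

```text
thick (0.9996945261955261, (4, 4))
thin (0.9990249276161194, (4, 4))
red (0.999346911907196, (4, 4))
tape (0.9995599985122681, (4, 4))
glue (0.999416172504425, (4, 4))
can (0.9998018145561218, (4, 4))
cup (0.9996528625488281, (4, 4))
burr (0.9954899549484253, (4, 4))
knife (0.040156230330467224, (0, 0))
the job is handed in; nothing more can be done
None
```

The job is done and handed in: the stop is set on the middle block, with the block nipped against the anvil and the handwheel released. It took about 24 s of the 72 s allowed.

- **Opening:** I wound the stop back with the crank to about 35–36 mm, measured in the top view.
- **Placing:** The 30 mm block was gripped by its ends (opening read 55.8 mm) and set upright on the bed. It met no side force on the way down.
- **Nipping:** I wound forward through the slack until the block stopped moving. The crank force rose from about 3 N to 5.3 N. I put that at roughly 20–30 N on the block; single readings vary by about 0.5 N, so this is an estimate.
- **Final checks:** After letting go, the block and stop show no shift in the top picture. The thick, thin and red blocks, tape, glue bottle, spray can, cup and burr stand are all where they were.
- **Check that failed:** The knife did not match its starting picture in the last view. I think the parked arm or its shadow was covering it, but I did not look again. The arm was never lowered near it.

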